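# Dock the parts tray behind its sprung gate and torque the lock

### The job

Slide the parts tray along the worktop into the dock until it is fully home against the back stop, its board still in it. Then swing the sprung gate shut across the dock's mouth and, while holding it shut against its spring, push its bolt fully into the keeper so that the gate stays shut by itself. Last, push the torque handle on the keeper clockwise (seen from above) until its screw is at its end and the handle breaks over, then let it spring straight again; leave the film reel, the tape roll and the loupe where they are.

Things in the scene. Friction and masses are not known exactly. Their poses are not given: they have to be found in the camera images.
- tray_dock: Fixed aluminium dock, open to its own -x (mouth). Origin: on the worktop at the middle of the docked tray's place; x into the dock, y left, z up. Back stop face at x +40 mm, 14 high; slippery white side guides, inner faces at y +-64.5, x -15 to 37, 13 high, flaring to y +-78 at x -46. No floor: the tray slides on the worktop. Shut, the gate crosses the mouth at x -52.
- parts_tray: Black open tray, 80 (own x) x 125 (own y) x 16 mm, walls 2 mm, 0.12 kg, a board lying in it; origin under its centre. It starts in front of the mouth, long side across it, turned nearly as the dock. Docked, its origin is at the dock's origin.
- small_board: Green circuit board 22 x 71 x 4 mm lying flat in the tray; origin under its centre.
- hinge_pin (a point): Top of the gate's upright hinge pin at the right of the mouth: (-52, -90) mm in the dock's frame, 65 mm above the worktop.
- gate (a joint): Gate angle, rad: 0 = sprung open (rests there), 2.5 = shut at its stop, growing clockwise from above. Steel bar 12 mm thick, ends 157 mm from the pin's axis, 8 to 38 mm above the worktop. Shut it points to the dock's +y, outer face to -x; at a it is turned 2.5 - a counter-clockwise from that. The spring opens it with 0.2 N m at 0, 0.7 N m at 2.5, plus damping 0.12 N m s. Bolted and let go: about 2.48.
- bolt (a joint): Travel of the bolt on the gate, away from the hinge, m: 0 = withdrawn (start), 0.024 = fully out. A 10 mm rod along the bar's top, axis 47 mm above the worktop, tip 159 mm from the pin's axis when withdrawn. It enters the keeper only with the gate within about 0.02 rad of shut. Stays where left (friction 1.2 N).
- bolt_lug (a point): Centre of the lug that moves the bolt, an upright dark steel block 12 mm along the bar, 22 across, 15 to 67 mm above the worktop. It stands 1 to 23 mm out from the bar's outer face. This point is 41 mm high, 18 mm outside the bar's middle line and, withdrawn, 100 mm from the pin along the bar (124 out). Push it away from the hinge.
- keeper_slot (a point): Mouth of the bolt's slot (height 38 to 56, 17 mm wide) in the keeper, the aluminium block left of the dock's mouth: dock frame x -75 to -30, y 78 to 124 mm, 63 mm high. This point: (-51.5, 78, 47) mm.
- screw_axis (a point): Top centre of the upright lock screw on the keeper, (-52, 110) mm in the dock's frame, 81 mm above the worktop.
- lock_screw (a joint): Angle of the lock screw, rad, growing clockwise from above; 0.8 = its end (tight). Starts between 0 and 0.2, needs 0.2 N m, stays where it is left. At 0 its handle points 0.15 rad counter-clockwise of the dock's +y.
- click (a joint): Break-over hinge of the torque handle, rad: 0 = straight, 0.26 = fully broken over, same sense as lock_screw. Upright pivot 30 mm from the screw's axis. It stays straight until the screw is at its end and 0.55 N m acts about the pivot, then gives way at nearly the same moment; let go, it springs back straight.
- handle_grip (a point): Point on the torque handle's middle line, 115 mm from the screw's axis, 72 mm above the worktop, in its black round grip 18 mm thick that runs from 70 to 150 mm from the screw's axis. The handle is level, with free space under it beyond the keeper.
- film_reel: White reel 68 mm across, 12 mm high, lying right of the dock; bystander. Origin under its centre.
- loupe: Black loupe 37 mm across, 40 mm high, standing right of the dock; bystander. Origin under its centre.
- kapton_tape: Amber tape roll 72 mm across, 12 mm high, lying at the front left of the dock; bystander. Origin under its centre.
Things that resemble listed ones, but are neither listed nor needed, are in the scene too. Of the things that look like the small_board, take the one that is nearest to the robot's base at the start.

How it is judged:
By the outcome, as a careful person would: the job done as asked, in the order asked, and still so for the second after the job is handed in, with the robot touching nothing.
It also fails if it takes over 72 s, if anything falls off the work surface, if the arm or the gripper's body presses on something with over 40 N, if the wrist force passes 120 N, or if a joint passes its speed limit or range.

### The arm

A 6-joint arm with a two-finger parallel gripper is mounted at the origin on a cart in front of the work surface, level with it; the furniture and walls round the work are solid. World frame = base frame: x ahead of the robot, y to its left, z up, the work surface at z = 0. Lengths are in m, angles in rad, forces in N, time in s.
With the tool pointing down it reaches from about 0.275 to 0.825 m from the base axis. Payload 5.2 kg.
Tool frame: the origin (TCP) lies on the centre line of the jaws, within the pads' length; the fingertips stand 17 mm ahead of it and the grasp point (between the pads) lies 2 mm behind it; z points along the fingers, y is the direction in which the jaws open and shut (so a half turn about z gives the same grasp; the last joint's range is limited). The gripper opens to 93 mm and grips with 3 to 60 N. Pads are 15 mm wide; open, the fingers measure 128 mm over their backs; the gripper's body (75 mm by 188 mm) begins 65 mm behind the grasp point.
Start: joints at [0.986, 0.259, 1.535, -0, 1.348, -0.203], TCP at [0.205, 0.51, 0.236] pointing down, gripper open.
Joint ranges: [-3.14, 3.14], [-0.91, 2.08], [0.19, 2.58], [-1.22, 4.36], [0.22, 2.71], [-3.12, 3.12]. Speed limits (rad/s): [2.57, 2.57, 3.14, 3.14, 3.14, 3.14].

### API

Orientations are given as a 3x3 rotation matrix whose columns are the frame's x, y, z axes.
In Python, from plant import env gives the robot as it stands. Calls block until the motion is done:
- env.move_ptp(position, orientation): joint-space move of the TCP to a pose.
- env.movel(position, v=0.15, rot=None, threshold=None): straight line of the TCP; rot=None keeps the orientation; v is the mean speed in m/s. With threshold (N) it stops when the force on the tool has changed by that much, and returns True; else False.
- env.set_joints(angles): joint-space move.
- env.move_gripper(opening, grasp_force=None): finger opening in m; grasp_force is the grip in N (None keeps the last); returns when the fingers have stopped.
- env.pause(seconds).
- env.solve_ik(position, orientation): joint angles nearest the present ones, or None.
- env.observe(): the state.
- env.capture(name): name is "scene" or "top"; returns a dict with "image" (420x560x3 uint8, red, green, blue), "depth" (420x560 float32, m along the optical axis (not along the pixel's ray), 0 where there is no reading), "intrinsics" (3x3 intrinsics, pixels), "xyz" and "orientation" of the camera in the world. Camera axes: x right, y down, z forward; pixel columns grow to the right and rows downward; lengths in m; the calibration is good to about 2 mm. A picture is of the moment at which its call begins.
A pose or a line that the arm cannot do raises env.PlanningError and nothing moves.
- env.job_done(): hands the job in, once; it reports no verdict.
The state is a dict: "time": time; "joint_positions": joint angles; "qd": joint speeds; "tau": joint torques, N m; "ee_pos": TCP position; "eef_rot": TCP orientation; "wrist_force": force on the tool from outside, world axes, zero at the start; "wrist_torque": the same for the moment, N m; "grip_width": finger opening in m.
Only numpy, scipy, OpenCV 4.12 (cv2) and the standard library are available. Lean on these libraries where they do the work, as an engineer would, in place of code of your own. Each camera call takes 0.05 s, during which the arm holds its last target.

## Working session

There is one attempt and no reset: what is moved stays moved. The work goes in short steps, each a Python script; the robot and the scene stay as the last script left them, time stands still between calls to the robot, and variables do not carry over. Pictures are saved under pics/ and viewed, and the job is handed in when it is done.

```bash
ls; mkdir -p pics; python3 - <<'E'
from plant import env
import cv2, numpy as np
for n in("scene","top"):
    c=env.capture(n)
    cv2.imwrite(f"pics/{n}0.png",cv2.resize(c["image"][:,:,::-1],(800,600),interpolation=cv2.INTER_CUBIC))
    np.savez(f"{n}0.npz",**c)
    print(n,c["intrinsics"],c["xyz"],c["orientation"])
o=env.observe();print(o)
E
```

```text
pics
scene [[535.18871738   0.         281.53435935]
 [  0.         535.18871738 208.0565365 ]
 [  0.           0.           1.        ]] [-0.49770222 -0.80337601  0.65473096] [[ 0.64883459 -0.30160318  0.69860518]
 [-0.76062449 -0.28306162  0.58423155]
 [ 0.02154222 -0.91044585 -0.41306694]]
top [[497.73759958   0.         277.30548065]
 [  0.         497.73759958 210.87079209]
 [  0.           0.           1.        ]] [0.32669133 0.04010287 1.16020529] [[ 1.89865826e-02 -9.86982590e-01  1.59702462e-01]
 [-9.99819260e-01 -1.88991403e-02  2.06652134e-03]
 [ 9.78618648e-04 -1.59712834e-01 -9.87163033e-01]]
{'time': 0.1, 'joint_positions': array([ 9.86173688e-01,  2.59239527e-01,  1.53595421e+00,  1.62830790e-06,
        1.34803002e+00, -2.02834293e-01]), 'qd': array([-0.00205344, -0.00180284, -0.00202531,  0.00081204,  0.00055295,
       -0.00096967]), 'tau': array([ 2.04586802e-03, -4.38206041e+01, -2.84644121e+01,  7.19144661e-02,
        3.61311156e-02, -6.21110962e-05]), 'ee_pos': array([0.20465133, 0.5100041 , 0.2349251 ]), 'eef_rot': array([[-9.27999534e-01,  3.72580263e-01, -9.01501868e-04],
       [ 3.72581208e-01,  9.27998597e-01, -1.35932866e-03],
       [ 3.30133440e-04, -1.59733901e-03, -9.99998670e-01]]), 'wrist_force': array([-0.18860914, -0.67643798,  0.07380398]), 'wrist_torque': array([0.05104273, 0.01041238, 0.02312495]), 'grip_width': 0.09295867854909187}
```

View pics/top0.png

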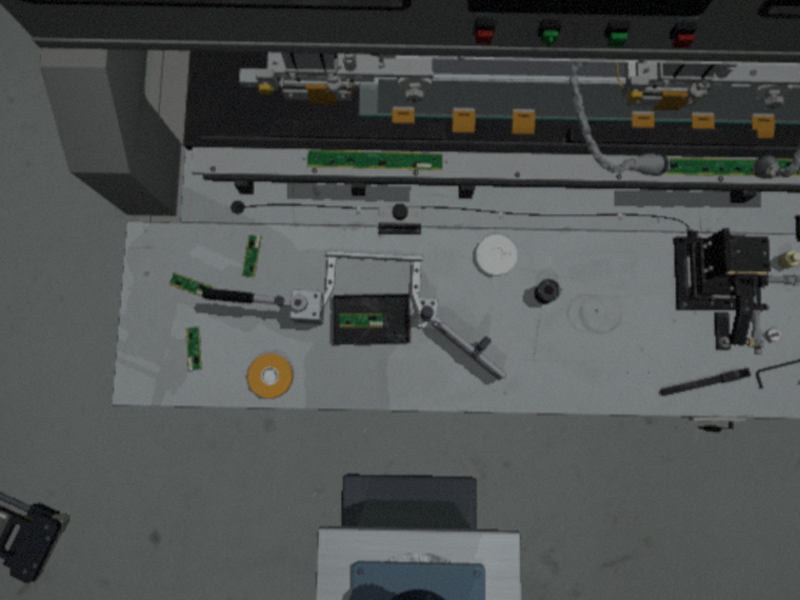

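View pics/scene0.png

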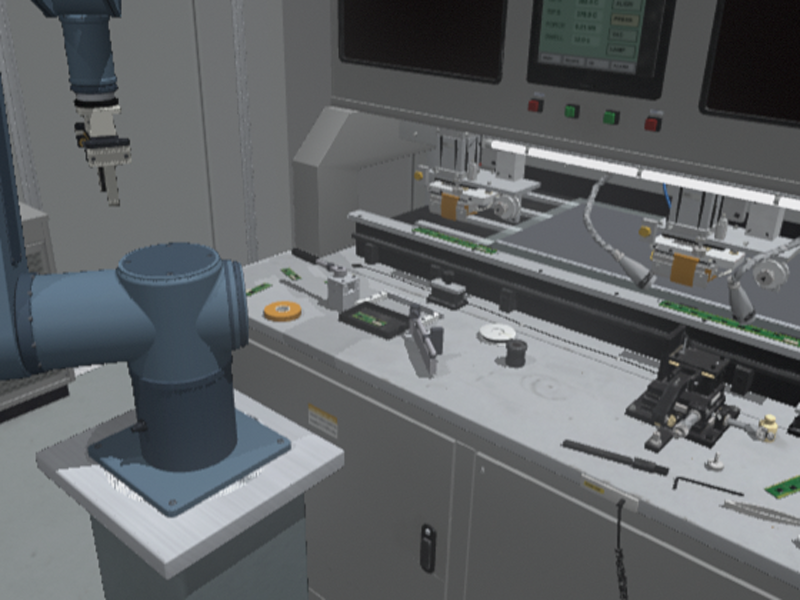

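```bash
cat > h.py <<'E'
import numpy as np, cv2
def load(n): return dict(np.load(n+".npz"))
def ray(c,u,v,z):
    K,R,t=c["intrinsics"],c["orientation"],c["xyz"]
    d=R@np.array([(u-K[0,2])/K[0,0],(v-K[1,2])/K[1,1],1]); s=(z-t[2])/d[2]
    return t+s*d
def proj(c,p):
    q=c["orientation"].T@(np.asarray(p)-c["xyz"]); q=c["intrinsics"]@q; return q[:2]/q[2]
def crop(c,x0,y0,x1,y1,s,name):
    im=c["image"][y0:y1,x0:x1,::-1]
    cv2.imwrite(name,cv2.resize(im,None,fx=s,fy=s,interpolation=cv2.INTER_CUBIC))
E
python3 - <<'E'
from h import *
c=load("top0"); crop(c,180,155,380,280,4,"pics/t_c1.png"); crop(c,100,150,240,290,4,"pics/t_c2.png")
c=load("scene0"); crop(c,160,160,380,270,3.6,"pics/s_c1.png")
E
```

```text
(no output)
```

View pics/t_c1.png

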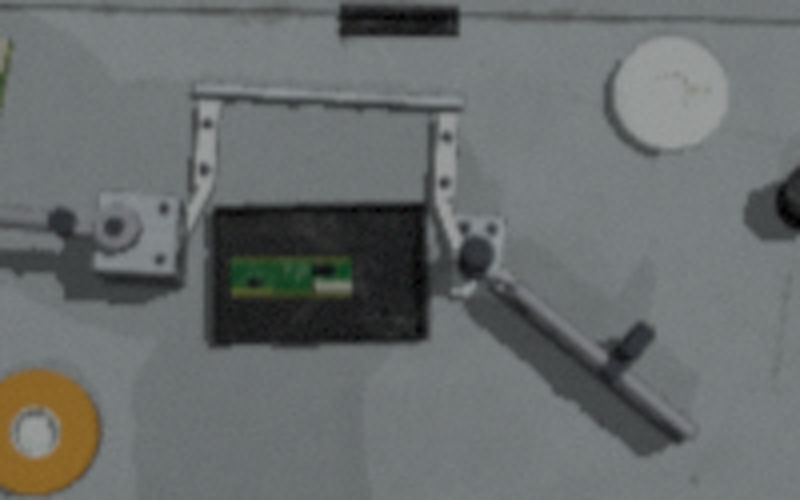

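View pics/t_c2.png

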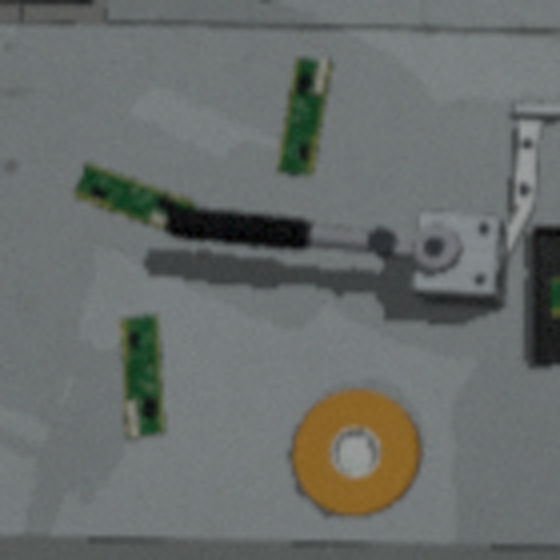

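View pics/s_c1.png

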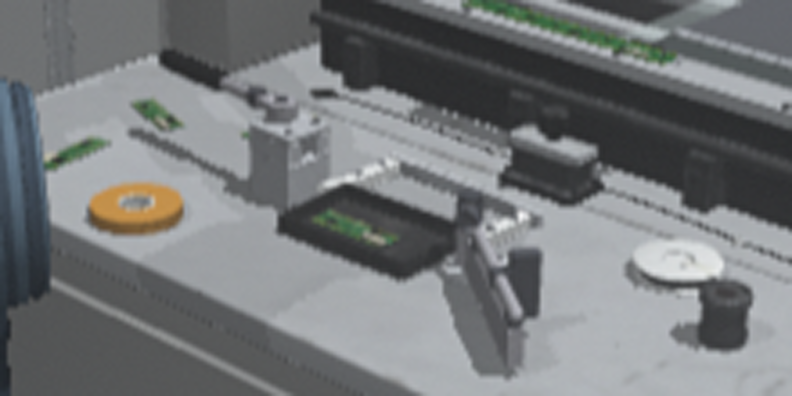

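```bash
python3 - <<'E'
from h import *
c=load("top0"); n=lambda u,v:(180+u/4-.375,155+v/4-.375)
s=ray(c,*n(116,226),.081); p=ray(c,*n(476,254),.065)
print("screw",s,"pin",p,np.linalg.norm((s-p)[:2]))
y=(s-p)[:2];y/=np.linalg.norm(y); x=np.array([y[1],-y[0]])
m=(s+p)[:2]/2; O=m+.052*x-.010*y
print("yaw",np.arctan2(x[1],x[0]),"O",O)
def D(q): q=q[:2]-O; return np.round(1e3*np.array([q@x,q@y]),1)
for nm,uv,z in [("stopL",(200,98),.014),("stopR",(455,107),.014),("gateend",(690,432),.038),("lug",(630,342),.067),
 ("trayTL",(213,208),.016),("trayTR",(426,206),.016),("trayBR",(428,340),.016),("trayBL",(214,345),.016),("guideL",(215,180),.013),("guideR",(433,190),.013),("keepTL",(100,193),.063),("keepBL",(95,270),.063),("keepBR",(180,275),.063)]:
    q=ray(c,*n(*uv),z); print(nm,np.round(q,4),D(q))
n2=lambda u,v:(100+u/4-.375,150+v/4-.375)
for nm,uv,z in [("gripend",(165,220),.072),("gripin",(310,232),.072),("tape",(356,452),.012)]:
    q=ray(c,*n2(*uv),z); print(nm,np.round(q,4),D(q))
# depth-based check
for uv in [(116,226),(476,254),(630,342),(150,200),(520,290)]:
    u,v=n(*uv); d=c["depth"][int(round(v)),int(round(u))]; K=c["intrinsics"]
    q=c["xyz"]+c["orientation"]@np.array([(u-K[0,2])/K[0,0]*d,(v-K[1,2])/K[1,1]*d,d]); print(uv,q)
c2=load("scene0")
print("scene proj screw,pin",proj(c2,s),proj(c2,p))
for uv in [(280,103),(470,203)]: print(160+uv[0]/3.6,160+uv[1]/3.6)
E
```

```text
screw [0.49783155 0.19314163 0.081     ] pin [ 0.48844151 -0.00531705  0.065     ] 0.19868069677006686
yaw -0.04727956367364168 O [0.5446058  0.08146584]
stopL [0.5858 0.1563 0.014 ] [37.6 76.7]
stopR [0.5832 0.006  0.014 ] [ 42.1 -73.6]
gateend [ 0.3937 -0.1278  0.038 ] [-140.8 -216.2]
lug [ 0.4408 -0.0907  0.067 ] [ -95.6 -176.9]
trayTL [0.5198 0.1463 0.016 ] [-27.8  63.6]
trayTR [0.5234 0.0221 0.016 ] [-18.4 -60.3]
trayBR [0.445  0.0197 0.016 ] [-96.6 -66.4]
trayBL [0.4398 0.143  0.016 ] [-107.6   56.5]
guideL [0.537  0.1459 0.013 ] [-10.6  64. ]
guideR [0.5335 0.0182 0.013 ] [ -8.1 -63.8]
keepTL [0.5192 0.2054 0.063 ] [-31.2 122.6]
keepBL [0.4757 0.2064 0.063 ] [-74.7 121.5]
keepBR [0.4738 0.159  0.063 ] [-74.4  74.1]
gripend [0.511  0.3453 0.072 ] [-46.1 261.9]
gripin [0.5058 0.2645 0.072 ] [-47.4 181. ]
tape [0.3881 0.244  0.012 ] [-164.   154.9]
(116, 226) [0.49762199 0.19295424 0.08232147]
(476, 254) [ 0.48862822 -0.00536948  0.06373577]
(630, 342) [ 0.44080305 -0.090724    0.06662939]
(150, 200) [0.51632407 0.17768799 0.0597943 ]
(520, 290) [ 0.47039457 -0.0307658   0.05224725]
scene proj screw,pin [237.57985586 186.86302898] [289.23132037 213.25782853]
237.77777777777777 188.61111111111111
290.55555555555554 216.38888888888889
```

```bash
python3 - <<'E'
from h import *
c=load("top0"); g=cv2.GaussianBlur(cv2.cvtColor(c["image"],cv2.COLOR_RGB2GRAY).astype(float),(0,0),.6)
# stop: per column, subpixel strongest +/- gradients rows 172..186
def edge(prof,sign):
    d=sign*np.diff(prof); k=int(np.argmax(d)); 
    if 0<k<len(d)-1:
        a,b,e=d[k-1:k+2]; k=k+.5*(a-e)/(a-2*b+e)
    return k+.5
for sg in(1,-1):
    P=[(u,172+edge(g[172:186,u],sg)) for u in range(236,286)]
    P=np.array(P); W=np.array([ray(c,u,v,.014) for u,v in P])
    f=np.polyfit(W[:,1],W[:,0],1); r=W[:,0]-np.polyval(f,W[:,1]); k=abs(r)<.0015; f=np.polyfit(W[k,1],W[k,0],1)
    print("stop",sg,"x=%.4f*y+%.4f"%tuple(f),"x@y=.08",np.polyval(f,.08),k.sum(),W[k].std())
# guides: rows 182..200 left & right
for nm,a,b in(("L",222,240),("R",282,300)):
  for sg in(1,-1):
    W=np.array([ray(c,a+edge(g[v,a:b],sg),v,.013) for v in range(183,198)])
    f=np.polyfit(W[:,0],W[:,1],1); print(nm,sg,"slope %.4f y@.55 %.4f"%(f[0],np.polyval(f,.55)),np.std(W[:,1]-np.polyval(f,W[:,0])))
crop(c,196,196,226,226,20,"pics/k.png"); crop(c,285,205,315,235,20,"pics/p.png")
E
```

```text
stop 1 x=0.0345*y+0.5783 x@y=.08 0.5810214059664189 50 0.25335082131221365
stop -1 x=0.0366*y+0.5837 x@y=.08 0.5866028695336108 50 0.2559387435761345
L 1 slope -0.0048 y@.55 0.1553 0.0032581322004900256
L -1 slope 0.3264 y@.55 0.1501 0.0064289737318371796
R 1 slope -0.0738 y@.55 0.0169 0.002068008302359173
R -1 slope 0.5394 y@.55 0.0078 0.006424855018861358
```

View pics/k.png

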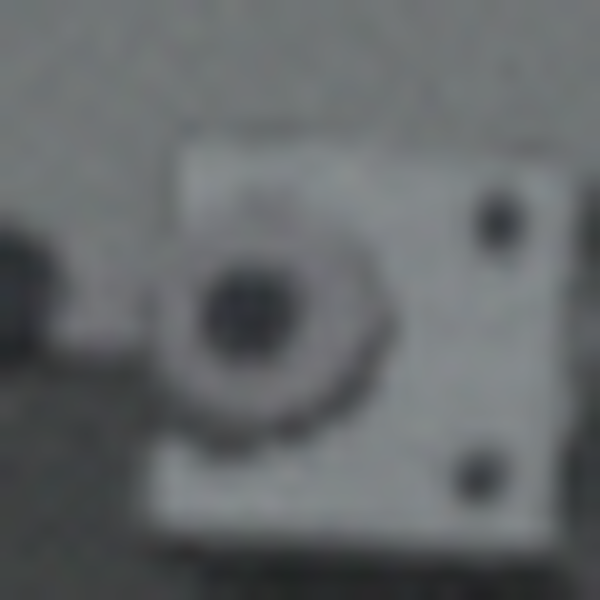

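View pics/p.png

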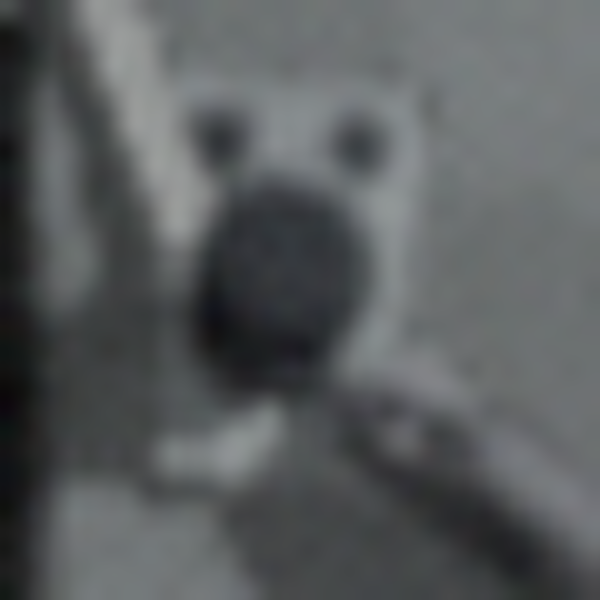

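```bash
python3 - <<'E'
from h import *
c=load("top0"); K=c["intrinsics"]
for u in(160,200,240):
  print(u)
  for v in range(95,165,5):
    d=c["depth"][v,u]; q=c["xyz"]+c["orientation"]@np.array([(u-K[0,2])/K[0,0]*d,(v-K[1,2])/K[1,1]*d,d]); print(v,np.round(q,3))
E
cat >> h.py <<'E'
YAW=-.038; O=np.array([.5458,.0815])
xd=np.array([np.cos(YAW),np.sin(YAW)]); yd=np.array([-xd[1],xd[0]])
def W(x,y,z): # dock mm -> world m
    return np.r_[O+xd*x/1e3+yd*y/1e3, z/1e3]
def rotY(ang): # tool down, jaw axis (y) at world angle ang
    y=np.array([np.cos(ang),np.sin(ang),0]); z=np.array([0,0,-1.]); return np.c_[np.cross(y,z),y,z]
E
python3 - <<'E'
from h import *
from plant import env
q=env.observe()["joint_positions"]
for a in (np.pi/2+YAW,-np.pi/2+YAW): print(env.solve_ik(W(-125,0,60),rotY(a)), env.solve_ik(W(-33,0,23),rotY(a)))
for fl in(0,np.pi):
  for g in np.arange(0,2.6,.5):
    b=YAW+np.pi/2+2.5-g; u=np.array([np.cos(b),np.sin(b)]); n=np.array([-u[1],u[0]])
    P=W(-52,-90,0)[:2]+.074*u+.0155*n
    s=env.solve_ik(np.r_[P,.031],rotY(b+fl)); print(fl,g,P,None if s is None else np.round(s,2))
E
```

```text
160
95 [0.762 0.314 0.085]
100 [0.75  0.313 0.087]
105 [0.73  0.307 0.108]
110 [0.719 0.307 0.107]
115 [0.708 0.306 0.105]
120 [0.694 0.304 0.111]
125 [0.702 0.318 0.054]
130 [0.707 0.33  0.001]
135 [0.694 0.329 0.003]
140 [0.682 0.329 0.   ]
145 [0.67  0.328 0.   ]
150 [ 0.658  0.328 -0.   ]
155 [0.644 0.326 0.003]
160 [0.632 0.326 0.001]
200
95 [0.767 0.225 0.077]
100 [0.752 0.222 0.086]
105 [0.731 0.218 0.109]
110 [0.719 0.217 0.111]
115 [0.709 0.217 0.107]
120 [0.697 0.217 0.106]
125 [0.703 0.225 0.055]
130 [0.709 0.234 0.001]
135 [0.696 0.233 0.002]
140 [0.684 0.232 0.001]
145 [ 0.672  0.232 -0.   ]
150 [0.659 0.231 0.   ]
155 [ 0.647  0.231 -0.002]
160 [ 0.635  0.231 -0.002]
240
95 [0.767 0.133 0.082]
100 [0.754 0.132 0.085]
105 [0.732 0.129 0.111]
110 [0.721 0.129 0.108]
115 [0.709 0.129 0.11 ]
120 [0.699 0.129 0.105]
125 [0.704 0.132 0.059]
130 [ 0.713  0.137 -0.004]
135 [0.697 0.136 0.004]
140 [0.685 0.136 0.004]
145 [0.673 0.135 0.001]
150 [0.66  0.135 0.005]
155 [ 0.649  0.135 -0.002]
160 [0.636 0.134 0.001]
[-5.87183633e-02  2.59687706e-01  2.03911047e+00 -4.44089210e-16

[... 554 characters left out ...]
4928 0.02314443] [-0.21  0.3   2.08 -0.    0.76 -2.74]
0 2.0 [0.44355863 0.05287359] [-0.13  0.34  2.03 -0.    0.78 -2.16]
0 2.5 [0.47774088 0.06807593] [-0.09  0.39  1.94 -0.    0.81 -1.62]
3.141592653589793 0.0 [ 0.45596747 -0.07376022] [-0.4   0.36  1.99 -0.    0.79 -1.29]
3.141592653589793 0.5 [ 0.42791918 -0.0490048 ] [-0.37  0.31  2.06 -0.    0.76 -0.77]
3.141592653589793 1.0 [ 0.41517287 -0.0138328 ] [-0.3   0.29  2.1  -0.    0.75 -0.19]
3.141592653589793 1.5 [0.42084928 0.02314443] [-0.21  0.3   2.08 -0.    0.76  0.4 ]
3.141592653589793 2.0 [0.44355863 0.05287359] [-0.13  0.34  2.03 -0.    0.78  0.98]
3.141592653589793 2.5 [0.47774088 0.06807593] [-0.09  0.39  1.94 -0.    0.81  1.52]
```

```bash
python3 - <<'E'
from h import *
from plant import env
R=rotY(-np.pi/2+YAW)
env.move_gripper(.07)
env.move_ptp(W(-126,0,150),R)
env.movel(W(-126,0,23),v=.15)
def rep(t):
    o=env.observe(); p=o["ee_pos"]; d=p[:2]-O; print(t,"dock",np.round([d@xd*1e3,d@yd*1e3,p[2]*1e3],1),"F",np.round(o["wrist_force"],1),"t",o["time"],o["grip_width"])
rep("down")
print(env.movel(W(-60,0,23),v=.06,threshold=12)); rep("1")
print(env.movel(W(-40,0,23),v=.04,threshold=12)); rep("2")
c=env.capture("top"); np.savez("top1.npz",**c); crop(c,180,155,380,280,4,"pics/t1.png")
c=env.capture("scene"); np.savez("scene1.npz",**c); crop(c,160,160,380,270,3.6,"pics/s1.png")
E
```

```text
down dock [-125.4    0.2   23.5] F [-0.9 -0.5 -0.3] t 3.4667 0.07027165421828553
False
1 dock [-60.1  -0.   23. ] F [-0.3 -0.4  1.2] t 4.7167 0.06998738944705526
True
2 dock [-49.8   0.   22.3] F [1.1 0.3 0.3] t 5.1 0.07011211327379664
```

View pics/t1.png

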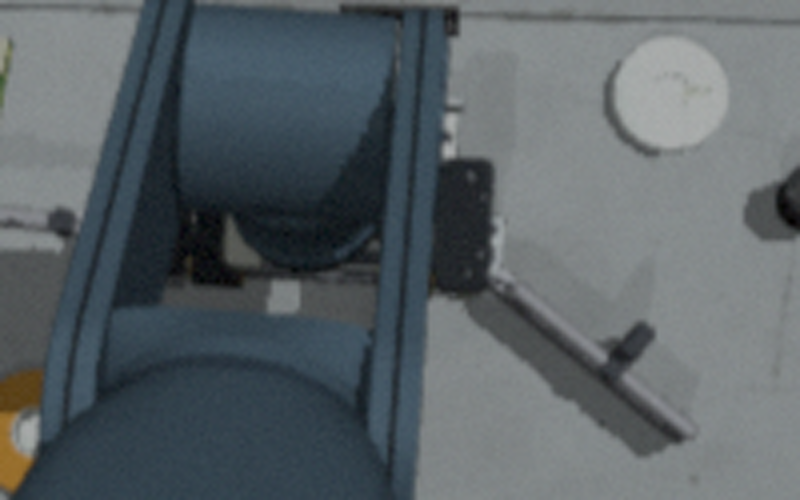

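View pics/s1.png

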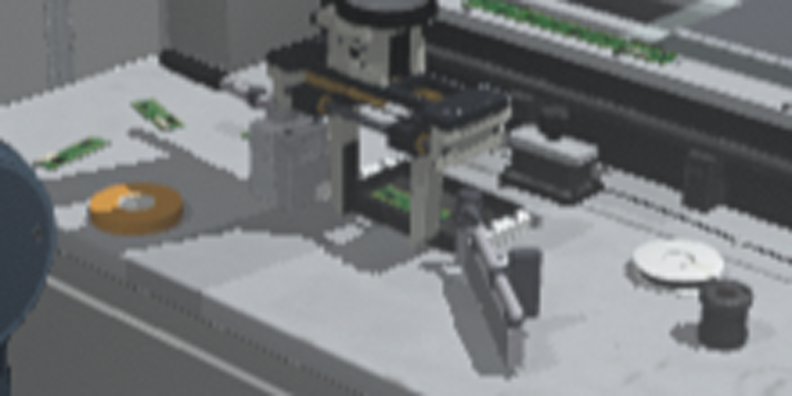

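```bash
cat >> h.py <<'E'
def rep(env,t):
    o=env.observe(); p=o["ee_pos"]; d=p[:2]-O; print(t,"dock",np.round([d@xd*1e3,d@yd*1e3,p[2]*1e3],1),"F",np.round(o["wrist_force"],1),"t",round(o["time"],2))
E
python3 - <<'E'
from h import *
from plant import env
for th in(15,25):
    print(env.movel(W(-40,0,23),v=.02,threshold=th)); rep(env,th)
env.pause(.3); rep(env,"rest")
env.movel(W(-75,0,23),v=.1); env.movel(W(-110,0,170),v=.2)
env.move_ptp(W(-150,-150,200),rotY(YAW+np.pi/2+2.5+np.pi)); rep(env,"away")
c=env.capture("top"); np.savez("top2.npz",**c); crop(c,180,155,380,280,4,"pics/t2.png")
E
```

```text
True
15 dock [-49.8   0.1  21.7] F [-0.2  0.9 -0.4] t 5.57
True
25 dock [-49.7   0.2  21.2] F [-0.3  0.9 -0.6] t 6.04
rest dock [-50.    0.2  21. ] F [-0.5  0.4 -0.2] t 6.34
away dock [-150.  -149.9  199.8] F [ 0.4 -0.1  0.3] t 10.1
```

View pics/t2.png

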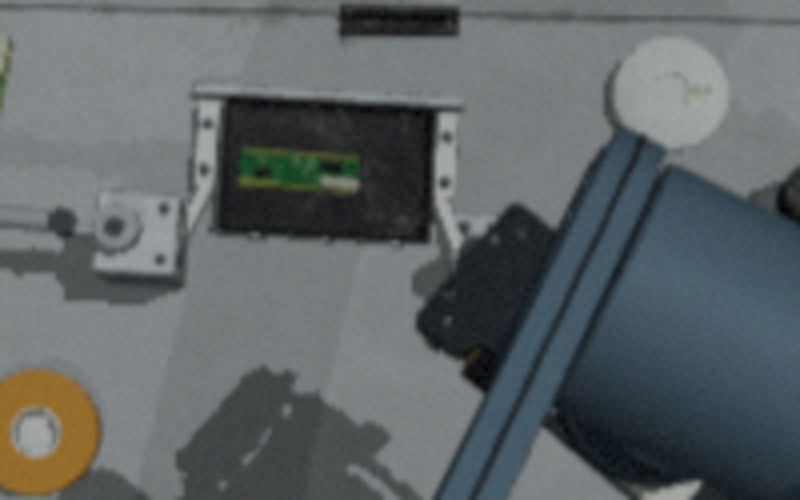

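```bash
cat >> h.py <<'E'
def G(a,s,o,z): # gate frame: along bar, outward (mm)
    b=YAW+np.pi/2+2.5-a; u=np.array([np.cos(b),np.sin(b)]); n=np.array([-u[1],u[0]])
    return np.r_[W(-52,-90,0)[:2]+(s*u+o*n)/1e3,z/1e3], rotY(b+np.pi)
E
python3 - <<'E'
from h import *
from plant import env
env.move_gripper(0,20); print(env.observe()["grip_width"])
p,R=G(0,70,38,130); env.move_ptp(p,R)
p,R=G(0,70,38,32); env.movel(p,v=.15); rep(env,"down")
p,R=G(0,70,17,32); print(env.movel(p,v=.05,threshold=10)); rep(env,"a0")
for a in np.arange(.2,2.41,.2):
    p,R=G(a,70,16,32)
    hit=env.movel(p,v=.06,rot=R,threshold=18)
    if hit: print("hit",a); rep(env,""); break
rep(env,"end")
c=env.capture("top"); np.savez("top3.npz",**c); crop(c,180,155,380,280,4,"pics/t3.png")
c=env.capture("scene"); np.savez("scene3.npz",**c); crop(c,160,160,380,270,3.6,"pics/s3.png")
E
```

```text
0.00023762085987734564
down dock [ -62.9 -169.1   33.2] F [ 0.9 -0.9 -0.3] t 12.64
False
a0 dock [ -80.2 -156.1   32.2] F [-0.4  0.2 -0. ] t 13.21
end dock [-79.5 -21.6  30.6] F [-8.8 -1.8  5. ] t 17.93
```

View pics/t3.png

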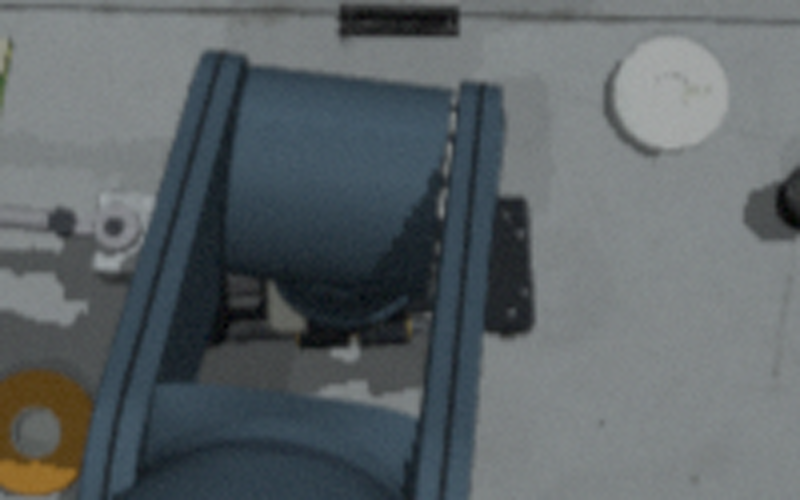

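View pics/s3.png

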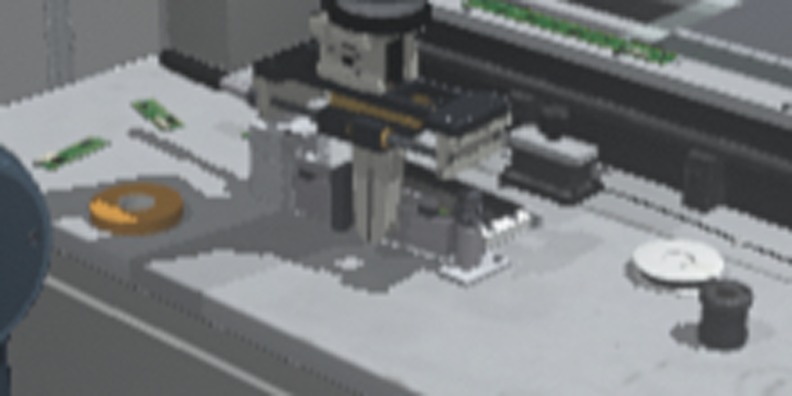

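```bash
python3 - <<'E'
from h import *
from plant import env
p,R=G(2.5,70,18,32); print(env.movel(p,v=.04,rot=R)); rep(env,"")
p,R=G(2.5,70,8,32); print(env.movel(p,v=.02,threshold=12)); rep(env,"shut?")
env.pause(.2); rep(env,"rest")
E
```

```text
False
 dock [-75.  -19.6  30.5] F [-8.3 -1.9  5.8] t 18.31
False
shut? dock [-67.8 -18.9  30.2] F [-13.9   1.2  10.6] t 18.96
rest dock [-67.7 -18.9  30.2] F [-13.1   1.6  11. ] t 19.16
```

```bash
python3 - <<'E'
from h import *
from plant import env
p,R=G(2.5,70,3,32); print(env.movel(p,v=.02)); rep(env,"shut?")
env.pause(.2); rep(env,"rest")
c=env.capture("top"); np.savez("top4.npz",**c); crop(c,180,155,380,280,4,"pics/t4.png")
E
```

```text
False
shut? dock [-67.4 -18.8  29.7] F [-25.4  -0.3  20.8] t 19.56
rest dock [-67.4 -18.8  29.7] F [-25.4   1.   21.4] t 19.76
```

View pics/t4.png

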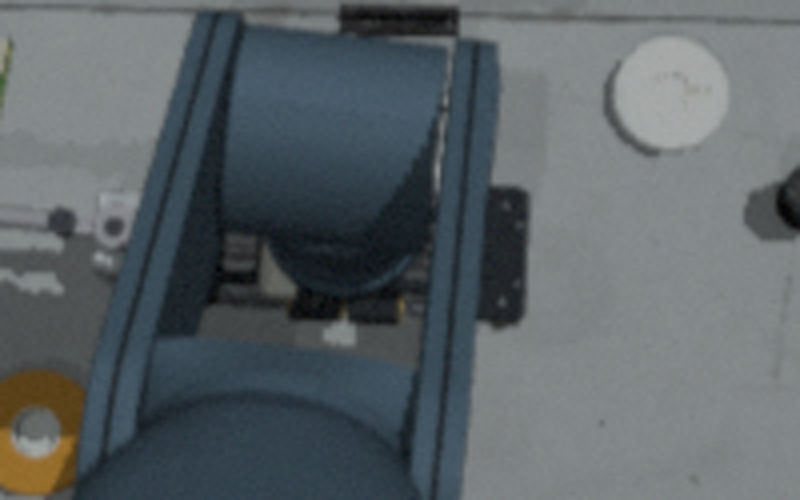

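```bash
python3 - <<'E'
from h import *
from plant import env
p,R=G(2.5,71,6.5,32); env.movel(p,v=.02); rep(env,"relax")
for s in (80,90,98,104,108):
    p,R=G(2.5,s,6.5,32); h=env.movel(p,v=.04); rep(env,s)
E
```

```text
relax dock [-67.7 -18.8  29.8] F [-16.2  -2.6  10.4] t 20.14
80 dock [-67.7 -10.8  29.1] F [-15.2  -7.6   4.5] t 20.52
90 dock [-67.7  -1.   28.9] F [-14.4  -8.5   2.6] t 20.92
98 dock [-67.6   6.9  28.9] F [-13.6  -8.2   1.2] t 21.27
104 dock [-67.5  11.5  28.8] F [-14.2 -16.3   0.2] t 21.57
108 dock [-67.4  11.8  28.6] F [-15.  -34.5   0.2] t 21.82
```

```bash
python3 - <<'E'
from h import *
from plant import env
p,R=G(2.5,98,6.5,32); env.movel(p,v=.04); rep(env,"relax")
p,R=G(2.5,97,19,32); env.movel(p,v=.04); rep(env,"off")
p,R=G(2.5,95,45,32); env.movel(p,v=.08); rep(env,"off")
p,R=G(2.5,90,70,170); env.movel(p,v=.2)
# handle approach pose
env.move_ptp(W(-130,225,150),rotY(YAW-np.pi/2)); rep(env,"away")
c=env.capture("top"); np.savez("top5.npz",**c); crop(c,180,155,380,280,4,"pics/t5.png"); crop(c,100,150,240,290,4,"pics/t5b.png")
c=env.capture("scene"); np.savez("scene5.npz",**c); crop(c,160,160,380,270,3.6,"pics/s5.png")
E
```

```text
relax dock [-67.6   8.7  28.8] F [-12.8   1.8   1.2] t 22.22
off dock [-70.5   7.   32.2] F [ 0.4 -0.   0.4] t 22.68
off dock [-96.6   5.   32.3] F [0.  0.3 0.8] t 23.16
away dock [-130.2  224.1  149.2] F [0.7 0.3 0.1] t 24.91
```

View pics/t5.png

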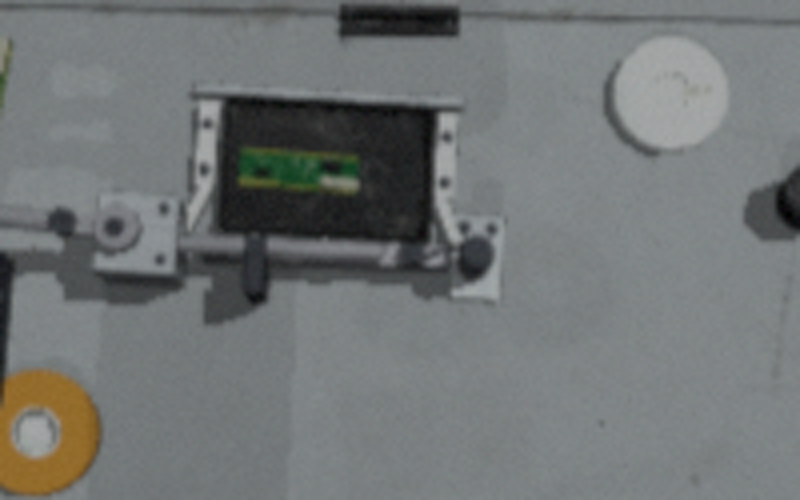

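View pics/s5.png

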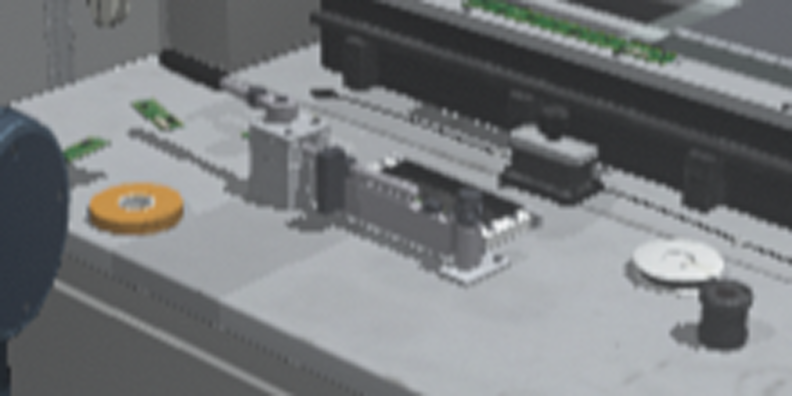

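View pics/t5b.png

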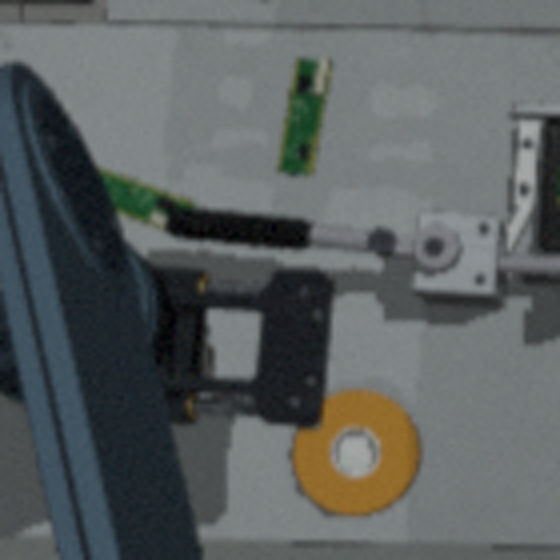

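```bash
cat >> h.py <<'E'
def H(th,phi,off,z=72):
    e=lambda t:np.array([np.sin(t),np.cos(t)])
    t=th+phi; p=np.array([-52,110])+30*e(th)+85*e(t)-off*np.array([np.cos(t),-np.sin(t)])
    return W(p[0],p[1],z), rotY(YAW-np.pi/2-t)
E
python3 - <<'E'
from h import *
from plant import env
p,R=H(.04,0,42); env.movel(W(-130,215,110),v=.2); env.movel(p,v=.15,rot=R); rep(env,"pre")
for th,ph,off in [(.04,0,20),(.2,0,19),(.35,0,19),(.5,0,19),(.6,0,19),(.65,0,19),(.65,.05,19),(.65,.1,19),(.65,.15,19)]:
    p,R=H(th,ph,off); h=env.movel(p,v=.05,rot=R,threshold=25); rep(env,(h,th,ph,np.round(1e3*(p-np.r_[O,0])@np.r_[xd,0],1)))
    if h: break
E
```

```text
pre dock [-89.3 226.7  72.5] F [ 0.5 -0.7 -1.3] t 25.89
(False, 0.04, 0, np.float64(-67.4)) dock [-67.3 225.5  71.9] F [0.5 0.4 0.3] t 26.48
(False, 0.2, 0, np.float64(-47.8)) dock [-47.9 226.5  71.9] F [-0.2  0.8  0.6] t 27.02
(False, 0.35, 0, np.float64(-30.4)) dock [-30.5 224.6  72. ] F [ 0.9 -0.2  0.7] t 27.52
(False, 0.5, 0, np.float64(-13.5)) dock [-13.6 220.1  72. ] F [ 0.4  0.9 -0.6] t 28.02
(False, 0.6, 0, np.float64(-2.7)) dock [ -2.8 215.7  72. ] F [ 0.4 -0.3 -0.2] t 28.41
(False, 0.65, 0, np.float64(2.5)) dock [  2.4 213.1  72. ] F [ 0.4 -0.1  0.4] t 28.68
(False, 0.65, 0.05, np.float64(6.4)) dock [  5.  212.   71.7] F [-3.7  4.4  0.9] t 28.93
(False, 0.65, 0.1, np.float64(10.2)) dock [  8.8 209.9  71.8] F [-4.3  4.7  0.6] t 29.18
(False, 0.65, 0.15, np.float64(13.9)) dock [ 12.6 207.6  71.8] F [-5.3  4.1 -0.1] t 29.43
```

```bash
python3 - <<'E'
from h import *
from plant import env
c=env.capture("top"); np.savez("top6.npz",**c);  crop(c,100,130,300,280,4,"pics/t6b.png")
c=env.capture("scene"); np.savez("scene6.npz",**c); crop(c,120,110,340,260,3.6,"pics/s6.png")
rep(env,"")
E
```

```text
dock [ 12.5 207.7  71.8] F [-4.1  4.5  1.1] t 29.52
```

View pics/t6b.png

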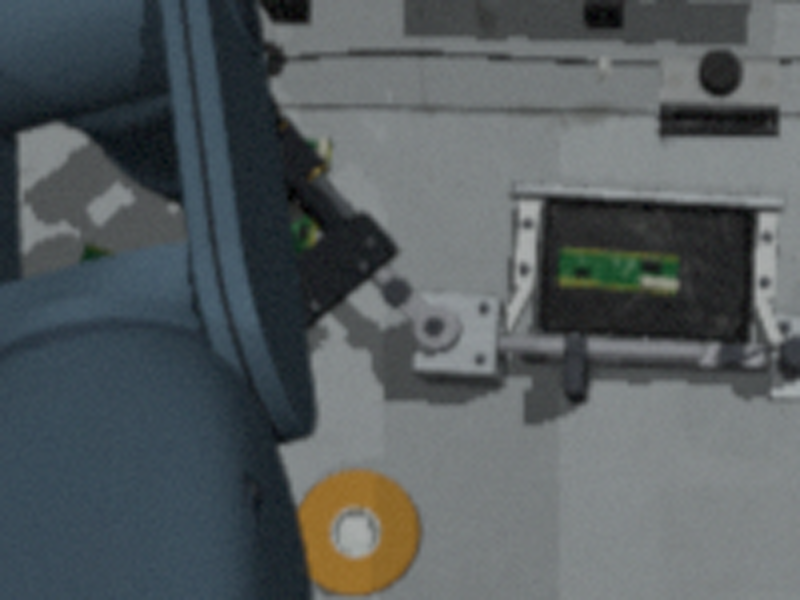

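View pics/s6.png

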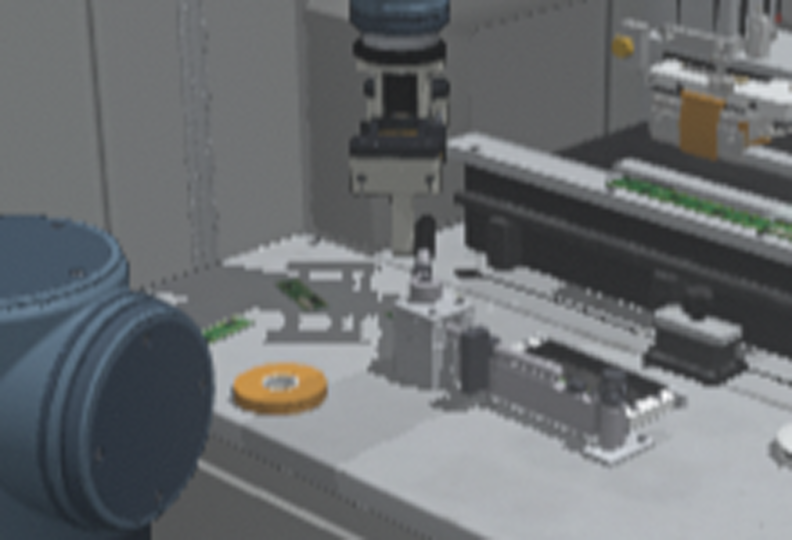

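```bash
python3 - <<'E'
from h import *
from plant import env
for ph in (.2,.25,.3,.34,.38,.42):
    p,R=H(.65,ph,19); h=env.movel(p,v=.04,rot=R); rep(env,(ph,np.round(1e3*(p[:2]-O)@xd,1),np.round(1e3*(p[:2]-O)@yd,1)))
    if np.linalg.norm(env.observe()["wrist_force"])>17: break
env.pause(.2); rep(env,"hold")
E
```

```text
(0.2, np.float64(17.5), np.float64(204.3)) dock [ 16.2 205.2  71.8] F [-3.7  5.6  1.4] t 29.78
(0.25, np.float64(20.9), np.float64(201.6)) dock [ 19.7 202.6  71.8] F [-4.   5.   0.9] t 30.04
(0.3, np.float64(24.2), np.float64(198.8)) dock [ 23.  199.9  71.8] F [-3.3  4.7  1.5] t 30.3
(0.34, np.float64(26.8), np.float64(196.4)) dock [ 24.6 198.7  71.7] F [-5.7  9.1  1.6] t 30.55
(0.38, np.float64(29.2), np.float64(193.9)) dock [ 26.  197.8  71.7] F [-7.7 13.1  2.6] t 30.8
(0.42, np.float64(31.6), np.float64(191.4)) dock [ 27.5 196.8  71.6] F [-10.   19.2   1.9] t 31.05
hold dock [ 27.4 196.9  71.6] F [-10.7  18.4   3. ] t 31.25
```

```bash
python3 - <<'E'
from h import *
from plant import env
for ph in (.2,0): 
    p,R=H(.65,ph,22); env.movel(p,v=.05,rot=R); rep(env,ph)
p,R=H(.65,0,60); env.movel(p,v=.1); rep(env,"off")
q=p.copy(); q[2]=.2; env.movel(q,v=.2)
env.set_joints([0.986,0.259,1.535,0,1.348,-0.203]); rep(env,"home")
c=env.capture("top"); np.savez("top7.npz",**c);  crop(c,100,150,300,280,4,"pics/t7.png")
c=env.capture("scene"); np.savez("scene7.npz",**c); crop(c,120,140,380,270,3,"pics/s7.png")
E
```

```text
0.2 dock [ 13.6 207.5  71.8] F [-4.3  4.   0.3] t 31.84
0 dock [  0.6 214.7  72.2] F [ 0.2 -0.7  0.6] t 32.34
off dock [-30.6 238.4  72.2] F [-0.4 -0.2  0.7] t 32.88
home dock [-356.6  415.5  235.2] F [-0.3  0.3  0.8] t 36.07
```

View pics/t7.png

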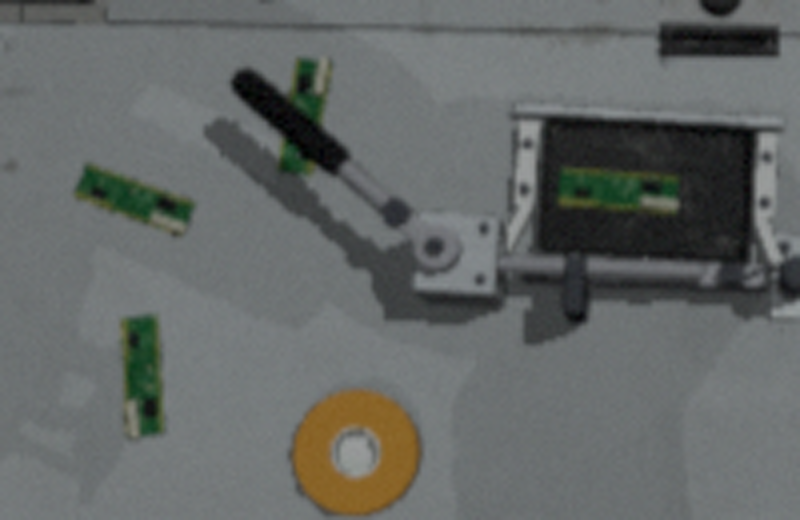

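View pics/s7.png

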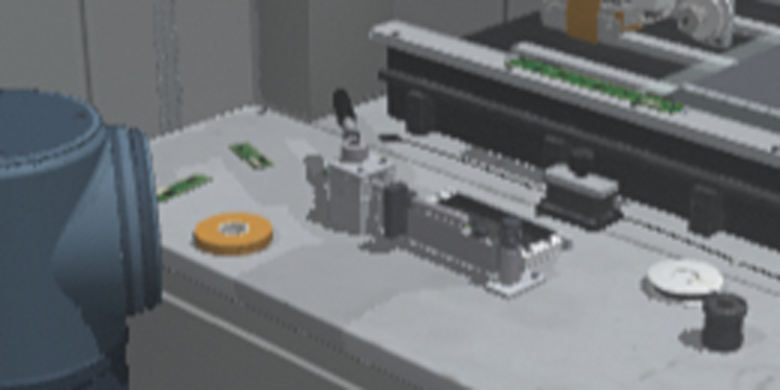

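```bash
python3 - <<'E'
from h import *
c=load("top7"); n=lambda u,v:(100+u/4-.375,150+v/4-.375)
def D(q): q=q[:2]-O; return np.round(1e3*np.array([q@xd,q@yd]),1)
P={k:D(ray(c,*n(*uv),z)) for k,uv,z in [("screw",(434,247),.078),("piv",(397,212),.078),("gin",(338,160),.072),("gend",(243,80),.072),("lug",(575,278),.067),("pin",(795,275),.065),("trayTL",(546,123),.016),("trayTR",(754,131),.016),("trayBL",(541,247),.016),("trayBR",(752,255),.016),("stop",(650,117),.014)]}
print(P)
s=P["screw"]
for k in("piv","gin","gend"): d=P[k]-s; print(k,np.hypot(*d),np.arctan2(d[0],d[1]))
d=P["gend"]-P["gin"]; print("grip dir",np.arctan2(*d)); d=P["lug"]-P["pin"]; print("lug",d)
E
```

```text
{'screw': array([-52.3, 111.2]), 'piv': array([-34. , 133.2]), 'gin': array([ -5.5, 169.4]), 'gend': array([ 37.1, 226.6]), 'lug': array([-63.6,  33.4]), 'pin': array([-54.6, -88.4]), 'trayTL': array([34.5, 60.6]), 'trayTR': array([ 36.7, -61.8]), 'trayBL': array([-39.3,  58.3]), 'trayBR': array([-37. , -64.6]), 'stop': array([42.1, -0.2])}
piv 28.616254122438864 0.6938434218494296
gin 74.68252807718818 0.6772503472447854
gend 145.977806532363 0.6591205564635616
grip dir 0.6401360065206225
lug [ -9.  121.8]
```

```bash
python3 - <<'E'
from plant import env
env.job_done(); print(env.observe()["time"])
E
```

```text
the job is handed in; nothing more can be done
the job is handed in; nothing more can be done
```

The tray is docked, the gate is shut and bolted, and the torque handle has been clicked over and sprung back. I handed the job in at about 36 s on the robot's clock, with the arm clear; no verdict is reported.

- **Tray:** I pushed it with two fingertips until it stopped. Two harder pushes (15 N and 25 N thresholds) moved it no further. The stopping point agreed to about 0.3 mm with the gate contact reading, and the board is still in the tray.
- **Gate and bolt:** I swung the gate to its stop, where force rose 11 N for 0.4 mm of movement. While holding it there I pushed the bolt lug until it stopped hard. In the last picture the lug is about 122 mm from the pin (124 mm nominal when fully out), and the gate stays shut with the arm away.
- **Torque handle:** It gave way at about 6.4 N (6.5 N expected) with the screw at its end. I pushed it through the break-over until force climbed to about 21 N, then let go. Afterwards the handle measured 0.64–0.69 rad from the dock's +y (0.65 expected) and straight.
- **Bystanders:** The reel, tape roll and loupe look unmoved in the pictures. I did not measure them.

Three readings disagreed or fell short:
- My first two estimates of the dock's yaw differed by about 0.03 rad, so I used an intermediate value.
- In the last picture the tray's far edge came out about 5 to 7 mm short of the stop line. That edge is poorly defined (black on shadow, about 2 mm per pixel), so I trusted the contact readings instead.
- The 1.7 N expected while turning the screw did not show above the force sensor's noise, but the handle clearly turned.

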